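# Dry-fit a headstock wing with the bench bar clamp

## Robot

A 6-joint arm with a two-finger parallel gripper is mounted at the origin on the work surface. World frame = base frame: x ahead of the robot, y to its left, z up, the work surface at z = 0. Lengths are in m, angles in degrees, forces in N, time in s.
With the tool pointing down it reaches from about 0.425 to 0.95 m from the base axis. Payload 3.5 kg.
Tool frame: the origin (TCP) lies midway between the tips of the shut fingers; the grasp point (between the pads) lies 19 mm behind it; z points along the fingers, y is the line along which they close (so a half turn about z gives the same grasp; the last joint's range is limited). The gripper opens to 85 mm and grips with 20 to 120 N. Pads are 22 mm wide; open, the fingers measure 114 mm over their backs; the gripper's body (76 mm by 85 mm) begins 54 mm behind the grasp point. The pads swing forward as they close: fully open they stand 13 mm farther back than shut.
Start: joints at [68.354, 16.404, 90.338, -0, 73.258, -8.594], TCP at [0.152, 0.658, 0.231] pointing down, gripper open.
Joint ranges: [-158.93, 158.93], [-51.34, 127.21], [12.03, 142.37], [-87.48, 267.48], [13.55, 161.25], [-162.69, 162.69]. Speed limits (degrees/s): [159.86, 159.86, 180, 180, 180, 180].

## Interface

Orientations are given as a 3x3 rotation matrix whose columns are the frame's x, y, z axes.
In Python, from rig import env, imaging, order gives the robot as it stands. The module is installed in compiled form; this text tells all that it offers.
- The arm moves only by the shell command python3 -m creep 'ROWS' [FORCE]. ROWS is JSON, a list of rows, each a list of 7 numbers: the turn, a rotation vector about the tool's x, y, z as a fraction of full scale, then the shift along the tool's x, y, z as a fraction of full scale, then the closure, from 0 (fully open) to 1 (shut). In form: [[wx, wy, wz, tx, ty, tz, gripper], ...]. A call has 1 to 8 rows; each row shifts and turns the commanded pose from where the row before left it, along the tool's axes as they then stand; what a row does not reach is not made up. Full scale, the value 1, is 20 mm for a shift and 0.08 rad for a turn. A row lasts 1/8 s, in which the tool goes at most 62.5 mm and 10.7 degrees, less where a joint would pass 70% of its speed; a pose out of reach is approached as far as the arm can. A call with a number of a shift or a turn outside -1 to 1 is refused whole. A call with a gripper value outside its range is refused whole. The fingers move at their own pace and stop on an object; FORCE is the grip in N (left out, the last holds). Time passes only in rows, so rows that do not move let the fingers close. It gives the time, the measured TCP pose, the force, the opening and the grip force at its end, in the units of the state.
- env.read_state(): the state, without advancing time (a new reading comes with each control period).
- imaging.snapshot(name): name is "side" or "top"; returns the picture (420x560x3 uint8, red, green, blue); there is no depth.
- imaging.camera_info(name): a dict with "fov_y" (degrees; the focal length in pixels is half the picture's height over the tangent of half this angle, whatever the lens; pixels are square), "cx", "cy" (the principal point, pixels), "D" ([k1, k2, p1, p2, k3] as OpenCV has them; the pictures are not rectified), "R" (3x3) and "t" (3): a world point X has camera coordinates R X + t. Camera axes: x right, y down, z forward; pixel columns grow to the right and rows downward; lengths in m; the calibration is good to about 2 mm. A picture is of the moment at which its call begins. camera_info takes no time and is no camera call.
- order.close_job(): hands the job in; it is judged then, once.
The state is a dict: "clock": time; "q": joint angles; "dq": joint speeds; "joint_efforts": joint torques, N m; "tool_pos": TCP position; "ee_rot": TCP orientation; "force": force on the tool from outside, world axes, zero at the start; "moment": the same for the moment, N m; "gripper_width": opening from 0.0 (shut) to 1.0 (fully open); "finger_force": force on a finger pad.
Only numpy, scipy, OpenCV 4.12 (cv2) and the standard library are available. Lean on these libraries where they do the work, as an engineer would, in place of code of your own. Each camera call takes 0.05 s, during which the arm holds its last target. There are 200 camera calls.

## Task

Dry-fit the dark wing strip to the side of the guitar headstock with the bench clamp: squeeze and let go the orange trigger until the joint is closed and the sprung orange pad, pushed in about 4 to 9 mm and no further, holds the wing snugly for two seconds with the trigger let go. Then press the red release tab down until the jaw has sprung back 15 mm or more clear of the wing, leaving the joint closed. Work the clamp gently and only by its trigger and tab, keep off the jaw and the wood, and leave the things around undisturbed.

Things in the scene. Friction and masses are not known exactly. Their poses are not given: they have to be found in the camera images.
- clamp: Blue one-way bar clamp on a 225 x 330 x 12 mm plywood board, fixed. Origin: on the bench under the steel bar, z up. Own +y: along the bar, the way the jaw opens; +x: side of jaws and work; -x: side of handle and trigger (towards the robot). Bar at x = 0, z = 30 to 48 mm, 5 mm ratchet teeth on top. Nothing on it is higher than 68 mm; the bed under the work is 26 mm high.
- body_jaw (a point): Middle of the grey face of the fixed body jaw (80 mm wide along x), 37 mm over the bench; the face looks to the clamp's +y, and the headstock is squeezed against it. Clamp coordinates (66, 30, 37) mm.
- handle_back (a point): Point on the rear (-y) face of the fixed blue handle, 40 mm over the bench, straight behind trigger_front; clamp coordinates (-62, -101, 40) mm. The handle is a bar along x, x = -86 to -20, y = -101 to -87, z = 18 to 54 mm. The bench behind it is free for a finger.
- trigger_front (a point): Push point on the front (+y) face of the orange trigger, 40 mm over the bench, clamp (-62, -49, 40) mm at rest; turns with the trigger. Trigger 12 mm thick, x = -90 to -30, z = 18 to 58 mm, parallel to the handle at rest; upright pivot at clamp (30, -55). A squeeze pushes it to -y by about 23 mm to its stop; handle_back is then 29 mm away (52 mm at rest). Over 30 N damages it.
- trigger (a joint): Trigger angle, rad: 0 let go (sprung back), 0.245 at its stop. One squeeze past 0.22 and let-go walks the jaw in one 5 mm tooth (the first up to 6.5); a shorter one nothing. At trigger_front a free squeeze takes 5 to 8 N, plus about a third of the pad's load: pushed with about 12 N in all it stalls short of 0.2 rad once the wing is snug.
- jaw (a joint): How far the blue moving jaw is walked in, m: 0 fully open, grows as it closes. With body jaw, headstock and wing all touching, the pad meets the wing at 0.0356; further travel pushes the pad's spring in by as much. While the tab is held down a return spring (3 to 4 N) opens the jaw at about 4 cm/s, to 0 in the end.
- pad: Orange sprung pad of the moving jaw, 45 x 10 x 18 mm (x, y, z). Origin: centre of its face that meets the wing (its -y side), 37 mm over the bench, axes as the clamp. It slides back into the jaw up to 14.5 mm against a spring of 1.8 N per mm. More than 24 N on it dents the wood.
- release (a joint): Red release tab, a rocker: 0 at rest, 0.22 rad fully down. From about 0.15 rad it frees the jaw, if the trigger is let go.
- release_top (a point): Centre of the red release tab's upper face (26 x 22 mm), 64 mm over the bench at rest, over the bar (clamp x = 0, y = 28). Press straight down here, 4 mm to free the jaw, 6 mm to its stop, with 8 to 14 N; more than 30 N damages it. The tab springs back up.
- headstock: Brown mahogany headstock blank 100 x 65 x 20 mm with a 64 mm neck stub towards its own +x, loose on the bed between the jaws. Origin: centre of the underside of the 100 x 65 mm block; the side the wing goes on is 32.5 mm from it along own +y.
- wing: Dark rosewood strip 90 x 18 x 20 mm (x, y, z), loose on the bed between headstock and pad. Origin: centre of its underside. The joint is closed when its origin is 41.5 mm from the headstock's along the headstock's own y.
- glue: Yellow glue bottle, 48 mm across, 135 mm tall, standing; bystander. Origin: centre of its foot.
- jar: Amber glass jar with dark lid, 60 mm across, 85 mm tall, standing; bystander. Origin: centre of its foot.
- screwdriver: Screwdriver with red handle, 180 mm long, lying; bystander. Origin: underside, about its middle.
Things that resemble listed ones, but are neither listed nor needed, are in the scene too. Of the things like the wing, leave any that is blue, pink or purple; of the rest the smaller one is meant.

How it is judged:
By the outcome, as a careful person would: the job done as asked, in the order asked, and still so for the second after the job is handed in, with the robot touching nothing.
It also fails if it takes over 72 s, if anything falls off the work surface, if the arm or the gripper's body presses on something with over 40 N, if the wrist force passes 120 N, or if a joint passes its speed limit or range.

## Working session

There is one attempt and no reset: what is moved stays moved. The work goes in short steps, Python scripts to look and compute and a shell command to move; the robot and the scene stay as the last step left them, time stands still between calls to the robot, and variables do not carry over. Pictures are saved under pics/ and viewed, at most 10 in all, crops included, and the job is handed in when it is done.

```bash
mkdir -p pics; python3 - <<'E'
from rig import env, imaging
import cv2,numpy as np
for n in("side","top"):
    im=imaging.snapshot(n); cv2.imwrite(f"pics/{n}0.png",im[:,:,::-1]); c=imaging.camera_info(n); print(n,{k:np.round(v,4).tolist() for k,v in c.items()})
s=env.read_state();print(s['clock'],s['tool_pos'],np.round(s['ee_rot'],3).tolist(),s['force'])
E
```

```text
side {'fov_y': 48.2015, 'cx': 281.6378, 'cy': 209.3009, 'D': [-0.0711, 0.0, 0.0, 0.0, 0.0], 'R': [[0.7232, -0.6906, 0.0082], [-0.3493, -0.376, -0.8583], [0.5958, 0.6179, -0.5131]], 't': [-0.4522, 0.3029, 0.5495]}
top {'fov_y': 53.8925, 'cx': 284.5982, 'cy': 211.7145, 'D': [0.0048, 0.0, 0.0, 0.0, 0.0], 'R': [[0.0205, -0.9998, 0.0041], [-0.9897, -0.0209, -0.1419], [0.142, -0.0012, -0.9899]], 't': [0.0215, 0.6683, 0.8668]}
0.1 [0.15217424 0.65700806 0.23005601] [[-0.974, 0.226, -0.001], [0.226, 0.974, -0.002], [0.0, -0.002, -1.0]] [0.70991144 0.6230177  0.21883069]
```

View pics/top0.png

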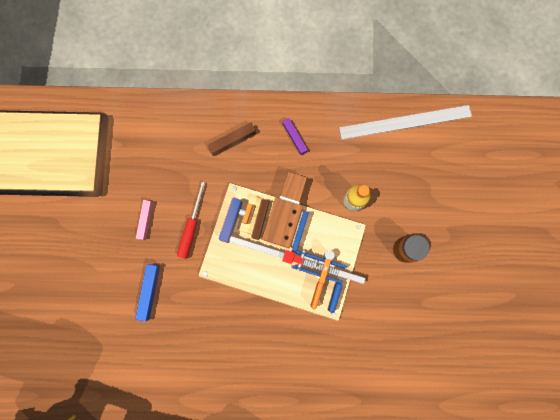

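View pics/side0.png

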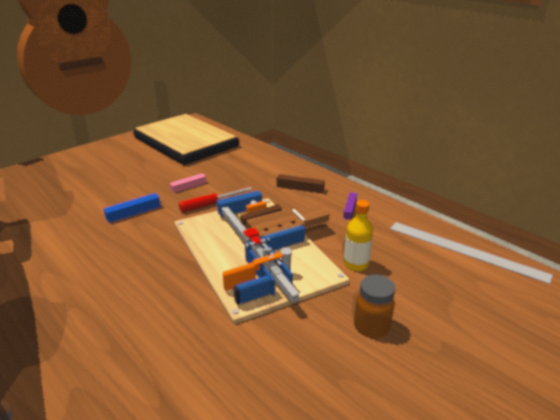

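The top picture shows:
- Clamp with its jaw end at the upper left.
- Orange trigger at about (320,290).
- Handle at (335,297).
- Red tab at (291,257).

Candidates for the wing:
- Dark strip in the clamp at (260,217).
- Larger brown block at (232,138).
- Pink strip at (144,220), purple at (295,136) and blue at (147,292), all excluded by colour.

I choose the strip in the clamp and will check it in a crop.

```bash
python3 - <<'E'
import cv2
im=cv2.imread("pics/top0.png")[170:330,190:380]
cv2.imwrite("pics/crop1.png",cv2.resize(im,None,fx=3.75,fy=3.75,interpolation=cv2.INTER_CUBIC))
E
```

```text
(no output)
```

View pics/crop1.png

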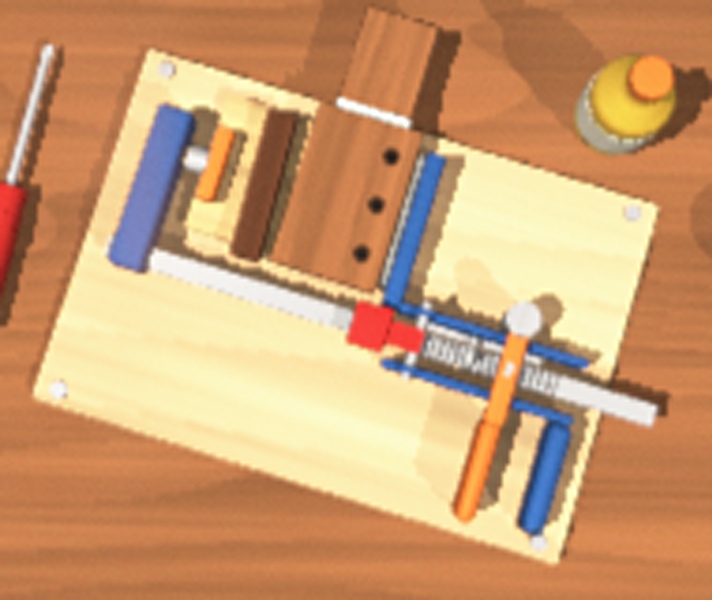

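The crop confirms it. The wing is the dark strip at crop (265,185), between the headstock with three holes and the orange pad at (216,165). The red tab face is at (372,328), the trigger paddle at (480,470), the handle top at (546,477) and the pivot post at (523,320).

```bash
cat > h.py <<'E'
from rig import env, imaging
import numpy as np,cv2
from scipy.optimize import least_squares
def cam(n):
    c=imaging.camera_info(n); f=210/np.tan(np.radians(c['fov_y']/2))
    return np.array([[f,0,c['cx']],[0,f,c['cy']],[0,0,1]]),np.array(c['D'],float),np.array(c['R']),np.array(c['t'])
def proj(n,X):
    K,D,R,t=cam(n); return cv2.projectPoints(np.atleast_2d(X).astype(float),cv2.Rodrigues(R)[0],t,K,D)[0][:,0]
def C2W(p,X):
    X=np.atleast_2d(X)/1000.; c,s=np.cos(p[2]),np.sin(p[2])
    return np.c_[p[0]+c*X[:,0]-s*X[:,1],p[1]+s*X[:,0]+c*X[:,1],X[:,2]]
def raycast(n,uv,z):
    K,D,R,t=cam(n); u=cv2.undistortPoints(np.array([[uv]],float),K,D)[0,0]
    d=R.T@np.array([u[0],u[1],1]); o=-R.T@t; return o+d*(z-o[2])/d[2]
E
python3 - <<'E'
from h import *
crop=np.array([[372,328],[480,470],[546,477],[523,320]])
cl=np.array([[0,28,64],[-60,-55,58],[-53,-94,54],[30,-55,66]])
px=np.array([190,170])+(crop+.5)/3.75-.5
r=least_squares(lambda p:(proj("top",C2W(p,cl))-px).ravel(),[.6,0,0.2])
print(r.x,np.degrees(r.x[2]),r.fun.reshape(-1,2).round(2)); np.save("p.npy",r.x)
names=dict(hb=(-62,-101,40),tf=(-62,-49,40),rt=(0,28,64),padopen=(66,0,37))
for k,v in names.items(): print(k,C2W(r.x,v).round(4))
# overlay to check on side
im=cv2.imread("pics/side0.png")
b=lambda x0,x1,y0,y1,z:[(x0,y0,z),(x1,y0,z),(x1,y1,z),(x0,y1,z)]
for q in (b(-86,-20,-101,-87,54),b(-90,-30,-61,-49,58),b(-13,13,17,39,64),[(26,30,50),(106,30,50)]):
    cv2.polylines(im,[np.round(proj("side",C2W(r.x,q))*16).astype(np.int32)],True,(255,255,255),1,cv2.LINE_AA,4)
cv2.imwrite("pics/side_ov.png",cv2.resize(im[180:330,160:360],None,fx=3.9,fy=3.9,interpolation=cv2.INTER_CUBIC))
for n,uv,z in(("glue",(358,200),.06),("jar",(415,247),.085)): print(n,raycast("top",uv,z))
E
```

```text
[ 0.56070826 -0.00127024 -0.27111215] -15.533582232690682 [[-0.66 -0.35]
 [-0.18  0.34]
 [ 0.53  0.51]
 [ 0.31 -0.53]]
hb [[ 0.4739 -0.082   0.04  ]]
tf [[ 0.4879 -0.0319  0.04  ]]
rt [[0.5682 0.0257 0.064 ]]
padopen [[ 0.6243 -0.0189  0.037 ]]
glue [ 0.69531752 -0.12508737  0.06      ]
jar [ 0.59337404 -0.23969636  0.085     ]
```

View pics/side_ov.png

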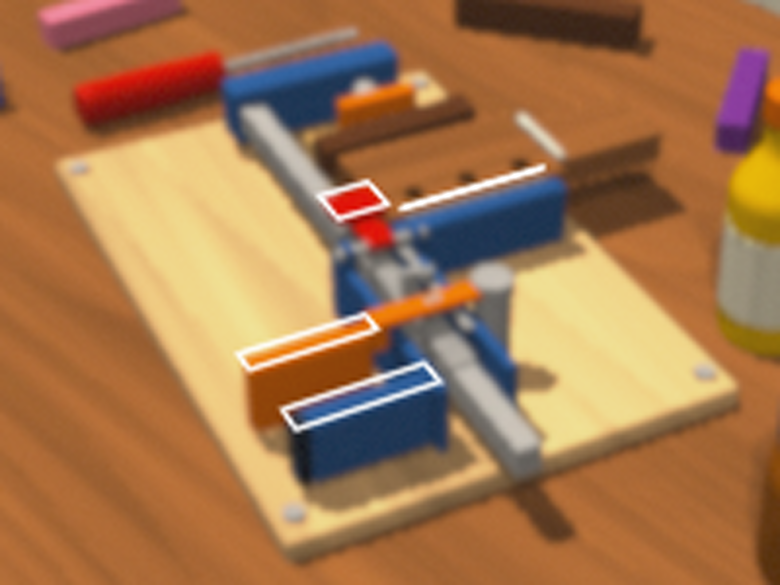

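The overlay matches the side view: tab, trigger and handle outlines all lie on their parts within about 2 mm. The clamp pose is good enough. I'll turn the tool 2.5° to line up with the clamp and travel to above the handle and trigger.

```bash
python3 -m creep '[[0,0,0.54,-1,-1,0,0],[0,0,0,-1,-1,0,0],[0,0,0,-1,-1,0,0],[0,0,0,-1,-1,0,0],[0,0,0,-1,-1,0,0],[0,0,0,-1,-1,0,0],[0,0,0,-1,-1,0,0],[0,0,0,-1,-1,0,0]]' 20
python3 -m creep '[[0,0,0,-1,-1,0,0],[0,0,0,-1,-1,0,0],[0,0,0,-1,-1,0,0],[0,0,0,-1,-1,0,0],[0,0,0,-1,-1,0,0],[0,0,0,-1,-1,0,0],[0,0,0,-1,-1,0,0],[0,0,0,-1,-1,0,0]]'
python3 -m creep '[[0,0,0,-1,-1,0,0],[0,0,0,-1,-1,0,0],[0,0,0,-1,-1,0,0],[0,0,0,-1,-1,0,0],[0,0,0,-1,-1,0,0],[0,0,0,-1,-1,0,0],[0,0,0,-1,-1,0,0],[0,0,0,-1,-1,0,0]]'
python3 -m creep '[[0,0,0,-1,-1,0,0],[0,0,0,0,-1,0,0],[0,0,0,0,-1,0,0],[0,0,0,0,-1,0,0],[0,0,0,0,-1,0,0],[0,0,0,0,-1,0,0]]'
cat > st.py <<'E'
from h import *
p=np.load("p.npy"); s=env.read_state(); d=np.array(s['tool_pos'])
c,n=np.cos(p[2]),np.sin(p[2]); e=d[:2]-p[:2]
print("t",round(s['clock'],2),"clampxyz",np.round([1e3*(c*e[0]+n*e[1]),1e3*(-n*e[0]+c*e[1]),1e3*d[2]],1),"F",np.round(s['force'],1),"w",s['gripper_width'],"ff",s['finger_force'],"toolz",np.round(np.array(s['ee_rot'])[:,1:].T,3).tolist())
E
python3 st.py
```

```text
clock: 1.1
tool_pos: [0.2649, 0.4601, 0.2308]
ee_rot: [[-0.964, 0.268, -0.001], [0.268, 0.964, -0.001], [0.0, -0.001, -1.0]]
force: [0.3, -0.4, 0.1]
gripper_width: 0.999
finger_force: 0.0
clock: 2.1
tool_pos: [0.3762, 0.2632, 0.2308]
ee_rot: [[-0.964, 0.268, -0.001], [0.268, 0.964, -0.0], [0.001, -0.0, -1.0]]
force: [-0.1, 0.0, 0.7]
gripper_width: 1.004
finger_force: 0.0
clock: 3.1
tool_pos: [0.4874, 0.0664, 0.2308]
ee_rot: [[-0.963, 0.268, -0.001], [0.268, 0.963, 0.0], [0.001, -0.0, -1.0]]
force: [-0.5, -0.3, -0.1]
gripper_width: 0.997
finger_force: 0.0
clock: 3.85
tool_pos: [0.474, -0.0543, 0.2308]
ee_rot: [[-0.964, 0.268, -0.001], [0.268, 0.964, 0.0], [0.001, 0.0, -1.0]]
force: [-0.3, -0.4, -0.5]
gripper_width: 1.003
finger_force: 0.0
t 3.85 clampxyz [-69.3 -74.3 230.8] F [-0.3 -0.4 -0.5] w 1.0032887989718697 ff 0.0 toolz [[0.268, 0.964, 0.0], [-0.001, 0.0, -1.0]]
```

```bash
python3 -m creep '[[0,0,0,-0.365,-0.5,1,0],[0,0,0,0,0,1,0],[0,0,0,0,0,1,0],[0,0,0,0,0,1,0],[0,0,0,0,0,1,0],[0,0,0,0,0,1,0],[0,0,0,0,0,1,0]]' >/dev/null
python3 -m creep '[[0,0,0,0,0,0.5,0],[0,0,0,0,0,0.5,0],[0,0,0,0,0,0.5,0],[0,0,0,0,0,0.5,0],[0,0,0,0,0,0.5,0],[0,0,0,0,0,0.5,0],[0,0,0,0,0,0.3,0],[0,0,0,0,0,0,0]]'>/dev/null; python3 st.py
python3 - <<'E'
from h import *
a=[cv2.resize(imaging.snapshot("side")[200:320,180:320],None,fx=3,fy=3)[:,:,::-1],cv2.resize(imaging.snapshot("top")[220:340,270:370],None,fx=3,fy=3)[:,:,::-1]]
cv2.imwrite("pics/g1.png",np.hstack(a))
E
```

```text
t 5.72 clampxyz [-62.1 -83.6  24.7] F [0.2 0.5 0. ] w 1.0014790229140649 ff 0.0 toolz [[0.268, 0.963, 0.0], [-0.001, 0.0, -1.0]]
```

View pics/g1.png

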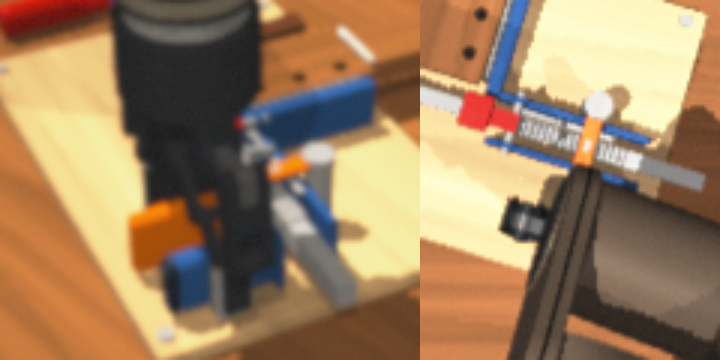

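Both fingers straddle handle and trigger, with the rear finger visible behind the handle and no contact force. I'll shift slightly and make a probing first squeeze.

```bash
python3 -m creep '[[0,0,0,0,-0.2,0,0],[0,0,0,0,0,0,0.2],[0,0,0,0,0,0,0.35],[0,0,0,0,0,0,0.45]]' 20 >/dev/null; python3 st.py
python3 -m creep '[[0,0,0,0,0,0,0.5],[0,0,0,0,0,0,0.55],[0,0,0,0,0,0,0.55]]' >/dev/null; python3 st.py
python3 -m creep '[[0,0,0,0,0,0,0.58],[0,0,0,0,0,0,0.61],[0,0,0,0,0,0,0.61],[0,0,0,0,0,0,0.61]]' >/dev/null; python3 st.py
```

```text
t 6.33 clampxyz [-60.7 -85.6  26.8] F [0.4 7.5 4.5] w 0.5532311730801036 ff 3.3620440866798162 toolz [[0.269, 0.963, 0.005], [0.003, 0.004, -1.0]]
t 6.7 clampxyz [-60.5 -86.5  26.6] F [2.  5.5 5.5] w 0.44999644286581514 ff 2.7873729262501 toolz [[0.268, 0.963, 0.002], [0.003, 0.002, -1.0]]
t 7.2 clampxyz [-60.4 -85.3  26.8] F [ 2.1 10.2  5. ] w 0.3924369651203008 ff 5.231065079569817 toolz [[0.269, 0.963, 0.005], [0.004, 0.004, -1.0]]
```

```bash
python3 -m creep '[[0,0,0,0,0,0,0.63],[0,0,0,0,0,0,0.66],[0,0,0,0,0,0,0.66],[0,0,0,0,0,0,0.66]]' >/dev/null; python3 st.py
python3 -m creep '[[0,0,0,0,0,0,0.5],[0,0,0,0,0,0,0.3],[0,0,0,0,0,0,0.1],[0,0,0,0,0,0,0],[0,0,0,0,0,0,0],[0,0,0,0,0,0,0]]' >/dev/null; python3 st.py
python3 - <<'E'
from h import *
cv2.imwrite("pics/t1.png",cv2.resize(imaging.snapshot("top")[170:330,190:380],None,fx=3.75,fy=3.75,interpolation=cv2.INTER_CUBIC)[:,:,::-1])
E
```

```text
t 7.7 clampxyz [-60.4 -84.6  27. ] F [ 2.7 13.2  7.9] w 0.3651138310878905 ff 19.010554254055023 toolz [[0.269, 0.963, 0.006], [0.004, 0.005, -1.0]]
t 8.45 clampxyz [-61.5 -87.9  25.4] F [-0.4 -0.7  0.3] w 0.997311346353259 ff 0.0 toolz [[0.268, 0.963, -0.0], [0.0, -0.0, -1.0]]
```

View pics/t1.png

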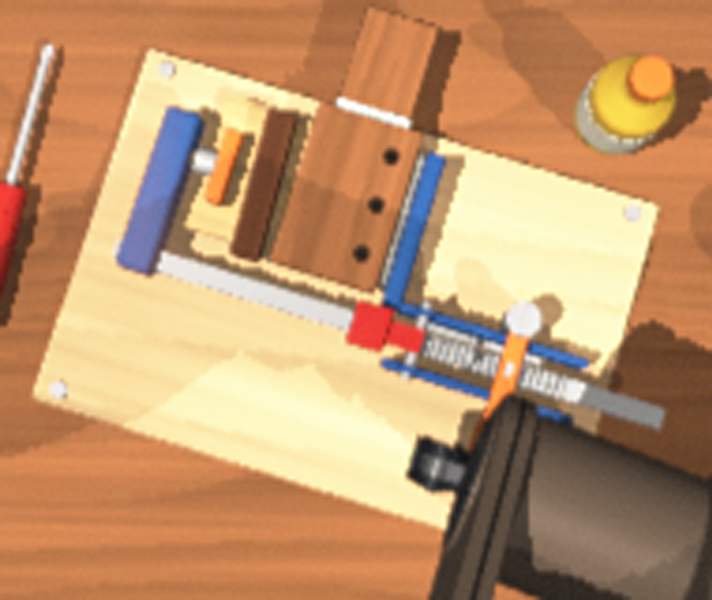

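The jaw walked in about 5 mm on the first squeeze, from crop (150,185) to (160,190). The wing and headstock look unmoved. I'll add a colour tracker for jaw, pad and wing, and carry on with more margin.

```bash
cat > jaw.py <<'E'
from h import *
import sys
p=np.load("p.npy")
def meas(im):
    im=im[170:330,190:380]; h=cv2.cvtColor(im,cv2.COLOR_RGB2HSV); H,S,V=h[...,0],h[...,1],h[...,2]
    v,u=np.mgrid[170:330,190:380]; o=[]
    pts=np.array([raycast("top",(a,b),.05) for a,b in((0,0),(559,0),(0,419))])  # affine at z=.05
    w=pts[0]+(u[...,None]/559)*(pts[1]-pts[0])+(v[...,None]/419)*(pts[2]-pts[0])
    c,s=np.cos(p[2]),np.sin(p[2]); e=w[...,:2]-p[:2]; X=1e3*(c*e[...,0]+s*e[...,1]); Y=1e3*(-s*e[...,0]+c*e[...,1])
    blue=(H>100)&(H<130)&(S>120)&(Y>75); org=(H>8)&(H<18)&(S>190)&(V>150)&(Y>75)&(Y<185)&(X>35)&(X<95)
    wing=(V<110)&(S>110)&((H<12)|(H>170))&(X>30)&(X<110)&(Y>80)&(Y<160)
    return [np.round([X[m].mean(),Y[m].mean(),m.sum()],1).tolist() for m in(blue,org,wing)]
r=meas(cv2.imread("pics/top0.png")[:,:,::-1]); n=meas(imaging.snapshot("top"))
print("ref",r,"\nnow",n,"jaw moved",round(r[0][1]-n[0][1],1),"pad moved",round(r[1][1]-n[1][1],1))
E
python3 jaw.py
python3 -m creep '[[0,0,0,0,-0.05,0,0.35],[0,0,0,0,-0.05,0,0.5],[0,0,0,0,-0.05,0,0.6],[0,0,0,0,0,0,0.65],[0,0,0,0,0,0,0.67],[0,0,0,0,0,0,0.67],[0,0,0,0,0,0,0.67]]' >/dev/null; python3 st.py
python3 -m creep '[[0,0,0,0,0.05,0,0.5],[0,0,0,0,0.05,0,0.3],[0,0,0,0,0.05,0,0.1],[0,0,0,0,0,0,0],[0,0,0,0,0,0,0],[0,0,0,0,0,0,0]]' >/dev/null; python3 st.py
python3 jaw.py
```

```text
ref [[122.5, 141.9, 45.0], [92.7, 107.1, 1.0], [nan, nan, 0.0]] 
now [[117.0, 138.2, 108.0], [93.1, 102.1, 4.0], [107.9, 80.1, 1.0]] jaw moved 3.7 pad moved 5.0
t 9.43 clampxyz [-60.5 -84.7  27.5] F [ 5.8 25.6 10.3] w 0.3667849749246052 ff 20.276867374777794 toolz [[0.271, 0.962, 0.012], [0.006, 0.011, -1.0]]
t 10.18 clampxyz [-61.5 -87.9  25.4] F [-0.2  1.2  0.2] w 0.9961073245522462 ff 0.0 toolz [[0.268, 0.963, -0.0], [0.0, -0.0, -1.0]]
ref [[122.5, 141.9, 45.0], [92.7, 107.1, 1.0], [nan, nan, 0.0]] 
now [[113.3, 133.9, 159.0], [92.4, 96.7, 4.0], [110.0, 80.9, 1.0]] jaw moved 8.0 pad moved 10.4jaw.py:12: RuntimeWarning: Mean of empty slice.
  return [np.round([X[m].mean(),Y[m].mean(),m.sum()],1).tolist() for m in(blue,org,wing)]
  ret = ret.dtype.type(ret / rcount)
jaw.py:12: RuntimeWarning: Mean of empty slice.
  return [np.round([X[m].mean(),Y[m].mean(),m.sum()],1).tolist() for m in(blue,org,wing)]
  ret = ret.dtype.type(ret / rcount)
```

```bash
python3 - <<'E'
s=open("jaw.py").read()
a=s.index("    pts=");b=s.index("    c,s=")
s=s[:a]+'''    K,D,R,t=cam("top"); q=cv2.undistortPoints(np.c_[u.ravel(),v.ravel()].astype(float)[:,None],K,D)[:,0]
    d=np.c_[q,np.ones(len(q))]@R; o0=-R.T@t; w=(o0+d*((.05-o0[2])/d[:,2:])).reshape(*u.shape,3)
'''+s[b:]
open("jaw.py","w").write(s)
E
python3 jaw.py
python3 -m creep '[[0,0,0,0,0,0,0.35],[0,0,0,0,0,0,0.5],[0,0,0,0,0,0,0.6],[0,0,0,0,0,0,0.65],[0,0,0,0,0,0,0.66],[0,0,0,0,0,0,0.66],[0,0,0,0,0,0,0.66]]' >/dev/null; python3 st.py
python3 -m creep '[[0,0,0,0,0,0,0.5],[0,0,0,0,0,0,0.3],[0,0,0,0,0,0,0.1],[0,0,0,0,0,0,0],[0,0,0,0,0,0,0],[0,0,0,0,0,0,0]]' >/dev/null; python3 jaw.py
python3 -m creep '[[0,0,0,0,0,0,0.35],[0,0,0,0,0,0,0.5],[0,0,0,0,0,0,0.6],[0,0,0,0,0,0,0.65],[0,0,0,0,0,0,0.66],[0,0,0,0,0,0,0.66],[0,0,0,0,0,0,0.66]]' >/dev/null; python3 st.py
python3 -m creep '[[0,0,0,0,0,0,0.5],[0,0,0,0,0,0,0.3],[0,0,0,0,0,0,0.1],[0,0,0,0,0,0,0],[0,0,0,0,0,0,0],[0,0,0,0,0,0,0]]' >/dev/null; python3 jaw.py; python3 st.py
```

```text
ref [[77.8, 168.9, 45.0], [67.6, 138.2, 18.0], [64.6, 103.4, 18.0]] 
now [[68.1, 162.2, 161.0], [63.4, 128.4, 20.0], [58.9, 107.6, 55.0]] jaw moved 6.7 pad moved 9.8
t 11.15 clampxyz [-60.5 -84.6  26.9] F [ 3.4 12.8  7.3] w 0.36293652691043443 ff 21.20333131402731 toolz [[0.269, 0.963, 0.006], [0.004, 0.005, -1.0]]
ref [[77.8, 168.9, 45.0], [67.6, 138.2, 18.0], [64.6, 103.4, 18.0]] 
now [[63.0, 157.5, 206.0], [66.2, 123.4, 21.0], [58.2, 108.1, 61.0]] jaw moved 11.4 pad moved 14.8
t 12.82 clampxyz [-60.5 -84.6  26.9] F [ 1.6 12.5  8.9] w 0.36368169129887806 ff 21.253344230353832 toolz [[0.269, 0.963, 0.006], [0.004, 0.005, -1.0]]
ref [[77.8, 168.9, 45.0], [67.6, 138.2, 18.0], [64.6, 103.4, 18.0]] 
now [[56.0, 152.6, 258.0], [63.3, 118.5, 23.0], [57.1, 103.7, 49.0]] jaw moved 16.3 pad moved 19.7
t 13.62 clampxyz [-61.5 -87.8  25.4] F [-0.4 -0.2 -0.1] w 0.9984473452174498 ff 0.0 toolz [[0.268, 0.963, -0.0], [0.0, -0.0, -1.0]]
```

```bash

python3 -m creep '[[0,0,0,0,0,0,0.35],[0,0,0,0,0,0,0.5],[0,0,0,0,0,0,0.6],[0,0,0,0,0,0,0.65],[0,0,0,0,0,0,0.66],[0,0,0,0,0,0,0.66],[0,0,0,0,0,0,0.66]]' >/dev/null; python3 st.py
python3 -m creep '[[0,0,0,0,0,0,0.5],[0,0,0,0,0,0,0.3],[0,0,0,0,0,0,0.1],[0,0,0,0,0,0,0],[0,0,0,0,0,0,0],[0,0,0,0,0,0,0]]' >/dev/null; python3 jaw.py|tail -1
python3 -m creep '[[0,0,0,0,0,0,0.35],[0,0,0,0,0,0,0.5],[0,0,0,0,0,0,0.6],[0,0,0,0,0,0,0.65],[0,0,0,0,0,0,0.66],[0,0,0,0,0,0,0.66],[0,0,0,0,0,0,0.66]]' >/dev/null; python3 st.py
python3 -m creep '[[0,0,0,0,0,0,0.5],[0,0,0,0,0,0,0.3],[0,0,0,0,0,0,0.1],[0,0,0,0,0,0,0],[0,0,0,0,0,0,0],[0,0,0,0,0,0,0]]' >/dev/null; python3 jaw.py|tail -1
python3 - <<'E'
from h import *
cv2.imwrite("pics/t6.png",cv2.resize(imaging.snapshot("top")[170:330,190:380],None,fx=3.75,fy=3.75,interpolation=cv2.INTER_CUBIC)[:,:,::-1])
E
```

```text
t 14.5 clampxyz [-60.5 -84.6  26.9] F [ 2.5 12.5  8.2] w 0.36413992453982036 ff 21.136148124933243 toolz [[0.269, 0.963, 0.006], [0.004, 0.005, -1.0]]
now [[47.9, 147.9, 332.0], [64.7, 113.5, 23.0], [53.3, 100.2, 46.0]] jaw moved 21.0 pad moved 24.7
t 16.18 clampxyz [-60.3 -84.6  27.1] F [ 1.6 12.5  8.8] w 0.36965454302663114 ff 20.455746352672577 toolz [[0.269, 0.963, 0.006], [0.004, 0.005, -1.0]]
now [[43.5, 143.8, 368.0], [64.5, 113.0, 18.0], [53.0, 100.7, 49.0]] jaw moved 25.1 pad moved 25.2
```

View pics/t6.png

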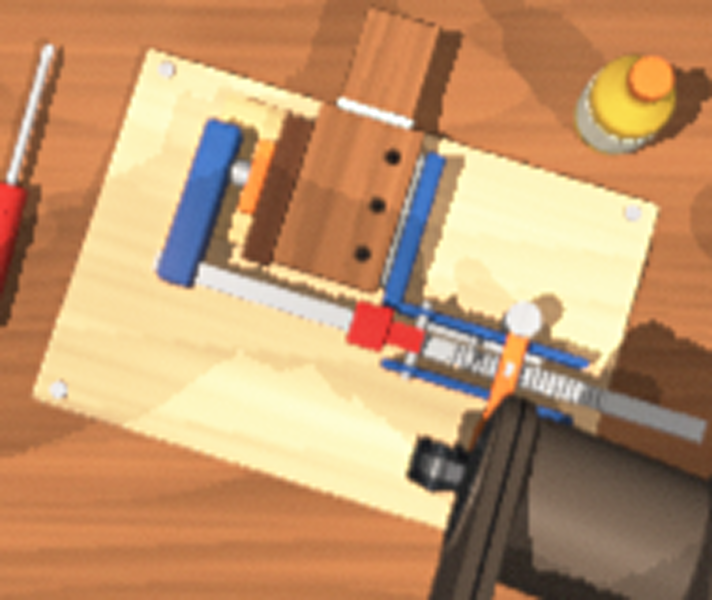

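The picture shows the pad at (258,178) against the wing, and the wing against the headstock at about (290,190). The jaw has come in about 29 mm, but the pad moved only about 25 mm. I'll check positions along clamp y before squeezing further.

```bash
python3 - <<'E'
from h import *
p=np.load("p.npy")
def cl(c,z):
    w=raycast("top",(190+(c[0]+.5)/3.75-.5,170+(c[1]+.5)/3.75-.5),z); e=w[:2]-p[:2]; a,b=np.cos(p[2]),np.sin(p[2]); return np.round([1e3*(a*e[0]+b*e[1]),1e3*(-b*e[0]+a*e[1])],1)
for k,c,z in(("ref pad c",(216,165),.046),("ref wing c",(270,183),.046),("hs left top",(318,108),.046),("hs L bot",(272,258),.046),("hs R bot",(378,290),.046),("hole mid now",(377,205),.046),("body jaw top mid",(418,230),.06),
 ("now pad c",(260,177),.046),("now wing TL",(282,112),.046),("now wing BL",(245,258),.046),("now wing BR",(271,264),.046),("jaw TL",(207,122),.06),("tab",(372,328),.064)): print(k,cl(c,z))
a=np.load
im=imaging.snapshot("top")
h=cv2.cvtColor(im,cv2.COLOR_RGB2HSV)
# colour profile along clamp y through x=66, z=46 top plane
for nm,I in(("ref",cv2.imread("pics/top0.png")[:,:,::-1]),("now",im)):
    ys=np.arange(24,180,3); u=proj("top",C2W(p,np.c_[np.full(len(ys),60),ys,np.full(len(ys),46)])).astype(np.float32)
    v=cv2.remap(I,u[None,:,0],u[None,:,1],cv2.INTER_LINEAR)[0]
    print(nm," ".join(f"{y}:{r}/{g}/{b}" for y,(r,g,b) in zip(ys,v)))
cv2.imwrite("pics/s6.png",cv2.resize(imaging.snapshot("side")[170:290,200:350],None,fx=5,fy=5,interpolation=cv2.INTER_CUBIC)[:,:,::-1])
E
```

```text
ref pad c [ 65.6 142. ]
ref wing c [ 64.5 108.3]
hs left top [115.6  94.3]
hs L bot [22.6 94.1]
hs R bot [22.5 29.3]
hole mid now [70.2 44.2]
body jaw top mid [61.5 17.1]
now pad c [ 66.2 115. ]
now wing TL [107.2 114. ]
now wing BL [ 18.  109.3]
now wing BR [19.  93.7]
jaw TL [ 86.8 152.9]
tab [-0.3 26.4]
ref 24:77/110/163 27:149/150/148 30:125/98/79 33:195/122/76 36:212/134/82 39:221/141/87 42:215/137/85 45:203/129/81 48:199/126/78 51:191/121/74 54:192/121/74 57:209/132/82 60:209/133/81 63:210/132/81 66:209/131/81 69:201/127/80 72:185/117/72 75:183/116/72 78:189/120/74 81:188/121/74 84:190/119/74 87:192/121/74 90:202/128/80 93:200/126/78 96:147/105/67 99:120/95/62 102:97/70/47 105:113/67/43 108:125/74/48 111:118/69/45 114:123/75/49 117:126/76/49 120:161/110/72 123:243/204/133 126:249/217/142 129:245/203/133 132:161/125/83 135:154/111/71 138:195/104/48 141:255/170/73 144:253/175/75 147:243/165/97 150:189/176/170 153:189/182/174 156:197/189/181 159:170/162/153 162:91/81/82 165:77/81/116 168:95/116/177 171:106/127/190 174:110/128/189 177:114/127/187
now 24:70/102/153 27:134/135/135 30:128/93/73 33:185/116/70 36:194/122/74 39:199/127/78 42:188/122/77 45:182/116/72 48:177/112/68 51:169/108/67 54:179/114/71 57:191/121/76 60:188/119/74 63:190/120/76 66:187/119/74 69:176/110/67 72:165/104/66 75:167/106/66 78:171/109/69 81:171/108/66 84:171/108/67 87:175/112/69 90:184/117/72 93:161/102/64 96:111/67/44 99:112/68/45 102:108/66/43 105:109/66/43 108:113/69/45 111:143/80/48 114:235/128/57 117:254/157/70 120:254/163/81 123:210/164/142 126:181/177/171 129:171/164/157 132:90/87/88 135:46/64/99 138:57/96/156 141:65/108/176 144:72/119/192 147:77/125/202 150:76/125/200 153:85/122/196 156:182/165/164 159:254/228/164 162:252/229/168 165:251/228/167 168:252/228/168 171:251/227/166 174:252/227/166 177:252/230/169
```

View pics/s6.png

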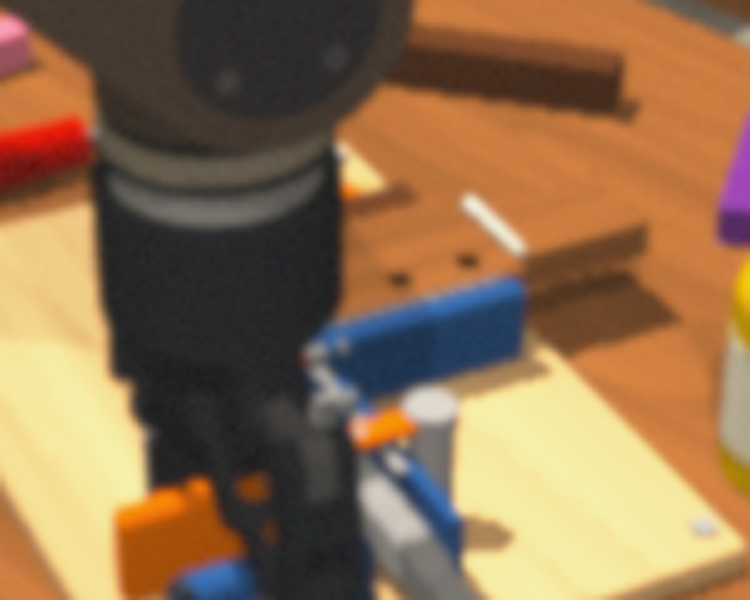

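Side view: the arm hides most of the jaw, but the headstock sits flat against the body jaw.

The colour profile shows everything touching: headstock to about 94, wing 94.5–112.5, pad from 112.5. So the jaw started about 10 mm in, and the pad is now compressed about 4.5–5 mm, which is on target. I'll check it at sub-pixel level from the pictures.

```bash
python3 - <<'E'
from h import *
from scipy.ndimage import gaussian_filter1d
p=np.load("p.npy")
def prof(I,x0,x1,z):
    ys=np.arange(85,200,.25); o=0
    xs=np.arange(x0,x1,2.)
    for x in xs:
        u=proj("top",C2W(p,np.c_[np.full(len(ys),x),ys,np.full(len(ys),z)])).astype(np.float32)
        o=o+cv2.remap(I,u[None,:,0],u[None,:,1],cv2.INTER_LINEAR)[0].astype(float)
    return ys,o/len(xs)
A=cv2.imread("pics/top0.png")[:,:,::-1].copy();B=imaging.snapshot("top")
def edges(ys,f,lo,hi):
    g=np.gradient(gaussian_filter1d(f,4),ys); m=(ys>lo)&(ys<hi); i=np.where(m)[0]
    return ys[i[g[i].argmax()]].round(2),ys[i[g[i].argmin()]].round(2)
for nm,I,j,q in(("ref",A,(155,197),(130,152)),("now",B,(126,165),(106,127))):
    ys,f=prof(I,35,95,60); rb=f[:,0]-f[:,2]; print(nm,"jaw r-b edges max/min",edges(ys,rb,*j))
    ys,f=prof(I,48,60,46); rb=f[:,0]-f[:,2]; print(nm,"pad",edges(ys,rb,*q))
    ys,f=prof(I,72,84,46); rb=f[:,0]-f[:,2]; print(nm,"pad",edges(ys,rb,*q))
E
python3 st.py
```

```text
ref jaw r-b edges max/min (np.float64(183.0), np.float64(163.0))
ref pad (np.float64(137.75), np.float64(149.0))
ref pad (np.float64(137.25), np.float64(148.5))
now jaw r-b edges max/min (np.float64(153.5), np.float64(132.0))
now pad (np.float64(112.25), np.float64(123.0))
now pad (np.float64(111.75), np.float64(122.75))
t 17.18 clampxyz [-61.6 -87.7  25.4] F [ 0.4  0.3 -0.7] w 0.9997548919657763 ff 0.0 toolz [[0.268, 0.963, -0.0], [0.0, -0.0, -1.0]]
```

Jaw travel is about 30.3 mm and pad travel about 25.6 mm, so the pad is compressed about 4.6 mm with everything closed. That is within range, and another tooth would overshoot. I'll back off (the two-second hold runs meanwhile) and go above the red tab with fingers shut.

```bash
python3 -m creep '[[0,0,0,0,0,-0.5,0],[0,0,0,0,0,-1,0],[0,0,0,0,0,-1,0],[0,0,0,0,0,-1,0],[0,0,0,0,0,-1,0],[0,0,0,0,0,-1,0],[0,0,0,0,0,-0.5,0],[0,0,0,0,0,0,0]]'>/dev/null
python3 -m creep '[[0,0,0,-0.5,1,0,0.5],[0,0,0,-0.5,1,0,1],[0,0,0,-0.5,1,0,1],[0,0,0,-0.5,1,0,1],[0,0,0,-0.5,1,0,1],[0,0,0,-0.58,0.8,0,1],[0,0,0,0,0,0,1],[0,0,0,0,0,0,1]]'>/dev/null; python3 st.py
python3 -m creep '[[0,0,0,0,0,1,1],[0,0,0,0,0,1,1],[0,0,0,0,0,0.75,1],[0,0,0,0,0,0,1],[0,0,0,0,0,0,1]]'>/dev/null; python3 st.py
python3 - <<'E'
from h import *
a=[cv2.resize(imaging.snapshot("side")[170:290,200:330],None,fx=3,fy=3)[:,:,::-1],cv2.resize(imaging.snapshot("top")[190:310,220:350],None,fx=3,fy=3)[:,:,::-1]]
cv2.imwrite("pics/r1.png",np.hstack(a))
E
```

```text
t 19.18 clampxyz [ -0.4  28.3 144.9] F [-0.1  1.2  0.2] w 0.003039472055831163 ff 0.0 toolz [[0.267, 0.964, -0.0], [-0.001, -0.0, -1.0]]
t 19.8 clampxyz [ 0.3 28.4 90.5] F [ 0.1 -0.4 -0.7] w 0.0005147608115275938 ff 0.0 toolz [[0.268, 0.963, 0.0], [0.0, -0.0, -1.0]]
```

View pics/r1.png

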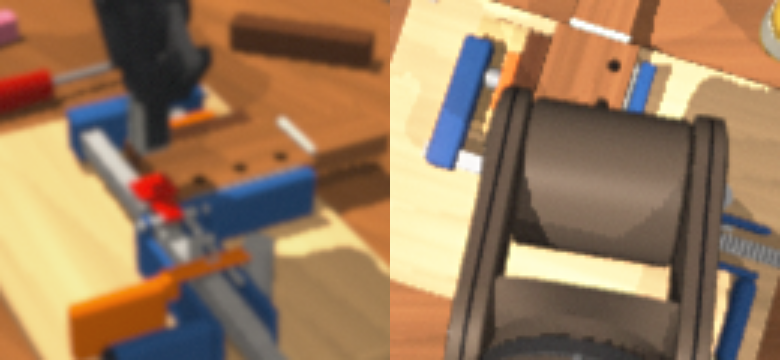

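The closed fingertips hang directly above the red tab (side crop, tip at (150,148), tab at (152,190)), and the joint is still closed. I'll press down gently.

```bash
python3 -m creep '[[0,0,0,0,0,0.6,1],[0,0,0,0,0,0.4,1],[0,0,0,0,0,0.2,1],[0,0,0,0,0,0.1,1],[0,0,0,0,0,0.1,1],[0,0,0,0,0,0,1]]'>/dev/null; python3 st.py
python3 -m creep '[[0,0,0,0,0,0.05,1],[0,0,0,0,0,0.05,1],[0,0,0,0,0,0.05,1],[0,0,0,0,0,0,1]]'>/dev/null; python3 st.py
```

```text
t 20.65 clampxyz [-0.3 28.5 63.3] F [-5.1  0.8  6.6] w -1.5385105604953194e-05 ff 3.1537600282172207 toolz [[0.268, 0.964, -0.0], [-0.002, 0.0, -1.0]]
t 21.15 clampxyz [-0.2 28.8 62.2] F [-8.   3.  13.3] w 3.262807742495253e-05 ff 7.2696939879097044 toolz [[0.268, 0.964, 0.0], [-0.002, 0.001, -1.0]]
```

```bash
python3 -m creep '[[0,0,0,0.08,0,0.04,1],[0,0,0,0,0,0.04,1],[0,0,0,0,0,0,1]]'>/dev/null; python3 st.py
python3 jaw.py|tail -1
python3 -m creep '[[0,0,0,0.05,0,0.05,1],[0,0,0,0,0,0,1]]'>/dev/null; python3 st.py;python3 jaw.py|tail -1
```

```text
t 21.52 clampxyz [-0.2 28.8 61.9] F [-7.1  1.3 17.3] w 0.0014362130412029232 ff 8.684293837286532 toolz [[0.267, 0.964, 0.0], [0.002, -0.0, -1.0]]
now [[41.9, 143.8, 383.0], [71.2, 113.0, 12.0], [66.6, 100.7, 24.0]] jaw moved 25.1 pad moved 25.2
t 21.82 clampxyz [-0.3 28.8 61.8] F [-6.5  1.1 19.8] w -0.000385990003344226 ff 9.570143942255527 toolz [[0.267, 0.964, 0.0], [0.004, -0.001, -1.0]]
now [[41.7, 143.7, 384.0], [71.2, 112.8, 12.0], [61.6, 102.7, 21.0]] jaw moved 25.2 pad moved 25.4
```

The tip has stalled at about 2 mm. The flat fingertip spans y 14–43, so it bears on the tab's pivot-side edge, where leverage is poor. I'll lift, shift 9 mm outward along the tab and press again.

```bash
python3 -m creep '[[0,0,0,-0.13,0,-0.5,1],[0,0,0,0,0.45,0,1],[0,0,0,0,0,0,1]]'>/dev/null; python3 st.py
python3 -m creep '[[0,0,0,0,0,0.15,1],[0,0,0,0,0,0.1,1],[0,0,0,0,0,0.1,1],[0,0,0,0,0,0.05,1],[0,0,0,0,0,0,1]]'>/dev/null; python3 st.py;python3 jaw.py|tail -1
```

```text
t 22.25 clampxyz [-0.5 38.  66.1] F [-1.2 -0.7  1.2] w -0.0011550171816236473 ff 0.0 toolz [[0.267, 0.964, 0.0], [-0.001, 0.0, -1.0]]
t 22.88 clampxyz [-0.1 38.1 60.6] F [-5.1  3.2 12.9] w 0.000636019057411284 ff 6.049471604637802 toolz [[0.268, 0.963, 0.001], [-0.001, 0.002, -1.0]]
now [[41.7, 143.8, 384.0], [70.2, 113.4, 10.0], [58.5, 103.4, 16.0]] jaw moved 25.1 pad moved 24.8
```

Better: now 3.4 mm down at 13 N. I'll press on.

```bash
python3 -m creep '[[0,0,0,0.03,0,0.06,1],[0,0,0,0,0,0.04,1],[0,0,0,0,0,0,1]]'>/dev/null; python3 st.py;python3 jaw.py|tail -1
```

```text
t 23.3 clampxyz [-0.2 38.4 58.2] F [-2.5  3.4  8.1] w -0.0007983107355072693 ff 4.756576797226444 toolz [[0.268, 0.963, 0.002], [0.001, 0.002, -1.0]]
now [[53.3, 156.4, 239.0], [71.7, 123.0, 15.0], [57.6, 104.6, 19.0]] jaw moved 12.5 pad moved 15.2
```

The jaw is springing back. I'll hold for a second, then lift off.

```bash
python3 -m creep '[[0,0,0,0,0,0,1],[0,0,0,0,0,0,1],[0,0,0,0,0,0,1],[0,0,0,0,0,0,1],[0,0,0,0,0,0,1],[0,0,0,0,0,0,1],[0,0,0,0,0,0,1],[0,0,0,0,0,0,1]]'>/dev/null; python3 st.py; python3 jaw.py|tail -1
python3 -m creep '[[0,0,0,0,0,-0.2,1],[0,0,0,0,0,-0.4,1],[0,0,0,0,0,-1,1],[0,0,0,0,0,-1,1],[0,0,0,0,0,-1,1],[0,0,0,0,0,-1,1],[0,0,0,0,0,-1,1],[0,0,0,0,0,-1,1]]'>/dev/null
python3 -m creep '[[0,0,0,1,0,-0.5,1],[0,0,0,1,0,0,1],[0,0,0,1,0,0,1],[0,0,0,1,-1,0,1],[0,0,0,0,-1,0,1],[0,0,0,0,-1,0,1],[0,0,0,0,-1,0,1],[0,0,0,0,0,0,1]]'>/dev/null; python3 st.py; python3 - <<'E'
from h import *
cv2.imwrite("pics/end.png",cv2.resize(imaging.snapshot("top")[100:330,120:440],None,fx=2.5,fy=2.5,interpolation=cv2.INTER_CUBIC)[:,:,::-1])
E
```

```text
t 24.35 clampxyz [-0.2 38.4 58.2] F [-1.9  3.9  9.5] w 0.0013382333474689996 ff 4.749703839188442 toolz [[0.268, 0.963, 0.002], [0.001, 0.002, -1.0]]
now [[1.1, 188.8, 25.0], [66.4, 147.7, 22.0], [58.0, 102.1, 13.0]] jaw moved -19.9 pad moved -9.5
t 26.4 clampxyz [-80.5 -43.4 199.4] F [ 0.3  0.  -0.4] w -0.0018853327329561645 ff 0.0 toolz [[0.27, 0.963, 0.0], [0.001, -0.0, -1.0]]
```

View pics/end.png

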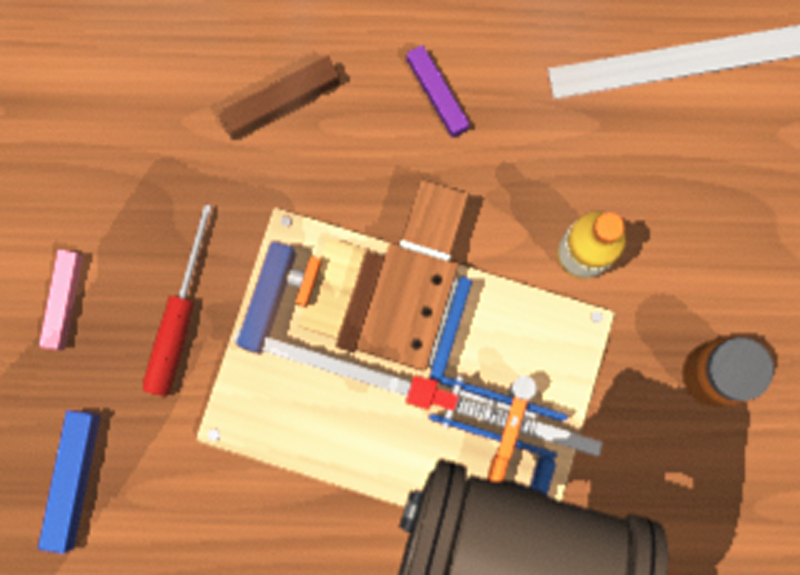

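The jaw is fully open, with the pad at (308,280), about 35 mm clear of the wing. The wing at (360,300) is flush with the headstock, and the bystanders haven't moved. I'm handing in.

```bash
python3 -c "
from rig import order; print(order.close_job())"
```

```text
the job is handed in; nothing more can be done
None
```

Job handed in at about 26 s on the robot's clock: six squeezes closed the joint and held the wing with the pad pushed in about 4.6 mm for over two seconds, then the tab sprang the jaw back about 35 mm clear with the joint still closed.

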